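# Push the dipper-well spout home on its seat

### The job

Take the washed tap spout out of the drainer and push its shank straight down into the tap body of the ice-cream dipper well, past both O-rings, until it sits firmly home on the rubber seat at the bottom, with the tap body's mouth somewhere along the dark witness band. Feel for the seat and do not press so hard as to crush it. Leave the spout in place with its outlet over the round well, and do not disturb the other things on the counter.

Things in the scene. Friction and masses are not known exactly. Their poses are not given: they have to be found in the camera images.
- spout: Loose metal tap spout, 0.2 to 0.33 kg, an upside-down L. Origin: middle of the foot of its shank; z up the shank, x along its arm. Shank round, 18 mm across, 75 mm long, lowest 3.5 mm tapering to 14 mm. At the start it hangs upright in the drainer, its elbow resting on the drainer's top.
- spout_elbow (a point): Centre of the elbow block on the shank's axis, 91 mm above the foot. The block tops the shank: flat upright sides, 36 mm along the spout's x (-14 to 22 mm from the axis), 20 mm wide along y, 32 mm tall (75 to 107 mm above the foot). The place to grip: from above, across the 20 mm.
- spout_band (a point): Middle of the witness band: a dark ring round the shank, from 33 to 47 mm above the foot. When the spout is fully home, the level of the tap body's mouth lies within this band.
- spout_outlet (a point): Open lower end of the down-turned outlet, at the end of a level 14 mm tube: 125 mm along the spout's x from the shank axis, 78 mm above the foot.
- drainer: Fixed white plastic drainer, a bent sheet 170 x 110 mm, top 105 mm above the counter, 4 mm thick, with three 22 mm holes, the spout hanging in the lone one at x = -40 mm, y = 0. Origin: centre of its underside on the counter; x along its length.
- station: Fixed countertop dipper well: steel shell 280 x 170 x 90 mm with a round well 130 mm across, 78 mm deep, and an upright round tap body 35 to 39 mm across with a small side lever that is left alone. Origin: centre of its underside; x from tap to well: tap axis at x = -85 mm, well's centre at x = 55 mm, both at y = 0.
- tap_mouth (a point): Centre of the tap body's open top, 142 mm above the counter. A lead-in narrows from 29 mm at the mouth to the 19.6 mm upright bore over 6 mm. The bore is blind: at its bottom a rubber-faced screwed seat, set anywhere from 34 to 46 mm below the mouth; not measured, but felt as a firm stop. More than 30 N on it crushes it.
- tap_bore (a point): On the bore's axis, between its two O-rings, 18 mm below the mouth. The rings meet the shank when its foot is about 13 to 17 and 22 to 26 mm below the mouth: each a false stop of 4 to 14 N, after which the shank slides on against 2 to 10 N. The spout does not sink by its own weight.
- well_centre (a point): Centre of the round well's mouth, 90 mm above the counter, 140 mm from the tap axis.
- tub: Bystander: paper ice-cream tub, 98 mm across the lid, 106 mm tall. Origin: centre of its underside.
- jar: Bystander: small amber glass jar with a white lid, 72 mm across, 110 mm tall. Origin: centre of its underside.
- scoop: Bystander: ice-cream scoop lying on the counter, 180 mm long along its x, 25 mm tall at most. Origin: near its middle, on the counter.
Not all that is in view belongs to the job. Of the things that look like the spout, the middle-sized one is meant.

How it is judged:
By the outcome, as a careful person would: the job done as asked, in the order asked, and still so for the second after the job is handed in, with the robot touching nothing.
It also fails if it takes over 45 s, if anything falls off the work surface, if the arm or the gripper's body presses on something with over 40 N, if the wrist force passes 120 N, or if a joint passes its speed limit or range.

### The arm

A 6-joint arm with a two-finger parallel gripper is mounted at the origin on the work surface. World frame = base frame: x ahead of the robot, y to its left, z up, the work surface at z = 0. Lengths are in m, angles in rad, forces in N, time in s.
With the tool pointing down it reaches from about 0.425 to 0.95 m from the base axis. Payload 3.5 kg.
Tool frame: the origin (TCP) lies on the centre line of the jaws, within the pads' length; the fingertips stand 17 mm ahead of it and the grasp point (between the pads) lies 2 mm behind it; z points along the fingers, y is the line along which they close (so a half turn about z gives the same grasp; the last joint's range is limited). The gripper opens to 85 mm and grips with 20 to 120 N. Pads are 22 mm wide; open, the fingers measure 114 mm over their backs; the gripper's body (76 mm by 85 mm) begins 54 mm behind the grasp point. The pads swing forward as they close: fully open they stand 13 mm farther back than shut.
Start: joints at [0.986, 0.286, 1.577, -0, 1.279, -0.15], TCP at [0.284, 0.612, 0.248] pointing down, gripper open.
Joint ranges: [-2.77, 2.77], [-0.9, 2.22], [0.21, 2.48], [-1.53, 4.67], [0.24, 2.81], [-2.84, 2.84]. Speed limits (rad/s): [2.79, 2.79, 3.14, 3.14, 3.14, 3.14].

### API

Orientations are given as a unit quaternion [x, y, z, w].
In Python, from plant import ctrl gives the robot as it stands. The module is installed in compiled form; this text tells all that it offers.
- The arm moves only by the tool drive_tool, never from a script. Its argument "moves" is a list of rows, each a list of 3 entries, a list of its own where there are three numbers: the turn, a rotation vector about the tool's x, y, z in rad, then the shift along the tool's x, y, z in m, then the finger opening in m, from 0 to 0.0854. A call has 1 to 5 rows; each row shifts and turns the commanded pose from where the row before left it, along the tool's axes as they then stand; what a row does not reach is not made up. A row lasts 1/8 s, in which the tool goes at most 62.5 mm and 10.7 degrees, less where a joint would pass 70% of its speed; a pose out of reach is approached as far as the arm can. A call with a gripper value outside its range is refused whole. The fingers move at their own pace and stop on an object; "grip_force" is the grip in N (left out, the last holds). Time passes only in rows, so rows that do not move let the fingers close. It gives the time, the measured TCP pose, the force, the opening and the grip force at its end, in the units of the state.
- ctrl.get_state(): the state, without advancing time (a new reading comes with each control period).
- ctrl.read_camera(name): name is "scene" or "top"; returns a dict with "image" (420x560x3 uint8, red, green, blue), "fx", "fy", "cx", "cy" (pixels), "R" (3x3) and "t" (3): a world point X has camera coordinates R X + t. Camera axes: x right, y down, z forward; pixel columns grow to the right and rows downward; lengths in m; the calibration is good to about 2 mm. A picture is of the moment at which its call begins. There is no depth.
- ctrl.sign_off(): hands the job in; it is judged then, once.
The state is a dict: "time": time; "qpos": joint angles; "dq": joint speeds; "joint_efforts": joint torques, N m; "eef_pos": TCP position; "tcp_rot": TCP orientation; "contact_force": force on the tool from outside, world axes, zero at the start; "wrist_torque": the same for the moment, N m; "opening": opening from 0.0 (shut) to 1.0 (fully open); "finger_force": force on a finger pad.
Only numpy, scipy, OpenCV 4.12 (cv2) and the standard library are available. Lean on these libraries where they do the work, as an engineer would, in place of code of your own. Each camera call takes 0.05 s, during which the arm holds its last target. There are 200 camera calls.

## Working session

There is one attempt and no reset: what is moved stays moved. The work goes in short steps, Python scripts to look and compute and a tool call to move; the robot and the scene stay as the last step left them, time stands still between calls to the robot, and variables do not carry over. Pictures are saved under pics/ and viewed, at most 10 in all, crops included, and the job is handed in when it is done.

Besides the shell and the picture viewer there is one more tool, called after "Call:" as name(argument=value, ...) on one line, values as JSON. drive_tool: Moves the arm, as the interface text tells. Its arguments: {"type":"object","properties":{"moves":{"type":"array","items":{"type":"array"}},"grip_force":{"type":"number"}},"required":["moves"]}

```bash
mkdir -p pics
cat > h.py <<'E'
import numpy as np, cv2
from plant import ctrl
def snap(n,f):
    c=ctrl.read_camera(n); cv2.imwrite('pics/'+f,c['image'][:,:,::-1]); 
    np.savez('pics/'+f+'.npz',**{k:c[k] for k in ('image','fx','fy','cx','cy','R','t')}); return c
def load(f): return dict(np.load('pics/'+f+'.npz'))
def ray(c,u,v):
    R=np.array(c['R']);d=R.T@np.array([(u-c['cx'])/c['fx'],(v-c['cy'])/c['fy'],1]);return -R.T@np.array(c['t']),d
def onz(c,u,v,z):
    o,d=ray(c,u,v);return o+d*(z-o[2])/d[2]
def proj(c,X):
    p=np.array(c['R'])@np.array(X)+np.array(c['t']);return c['fx']*p[0]/p[2]+c['cx'],c['fy']*p[1]/p[2]+c['cy']
def tri(c1,p1,c2,p2):
    o1,d1=ray(c1,*p1);o2,d2=ray(c2,*p2)
    s=np.linalg.lstsq(np.c_[d1,-d2],o2-o1,rcond=None)[0];a=o1+s[0]*d1;b=o2+s[1]*d2
    return (a+b)/2,np.linalg.norm(a-b)
E
python3 - <<'E'
from h import *
for n in('scene','top'):
    c=snap(n,n+'0.png');print(n,-np.array(c['R']).T@c['t'],c['fx'],np.array(c['R'])[2])
s=ctrl.get_state();print(s['time'],s['eef_pos'],s['tcp_rot'],s['contact_force'],s['opening'])
E
```

```text
scene [ 1.25746782 -0.88562866  1.17824059] 459.55972539432463 [-0.48558323  0.49626444 -0.71967391]
top [ 0.30843063 -0.15379303  1.20697242] 459.81561687768334 [ 0.19275958  0.01522958 -0.98112782]
0.1 [0.28399689 0.61172308 0.24703979] [ 2.15705108e-01  9.76457939e-01 -1.02560491e-03 -3.83746776e-04] [ 0.51638786 -0.09294767  0.42569125] 0.9992938343100206
```

View pics/scene0.png

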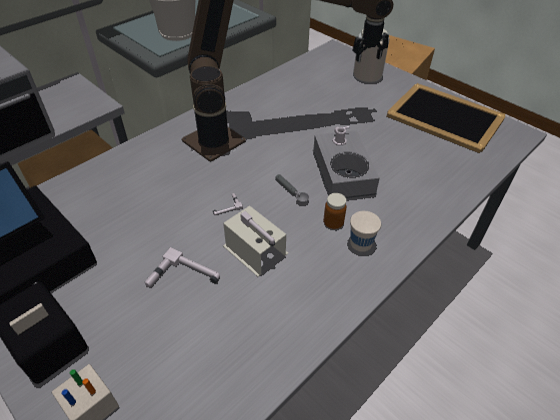

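View pics/top0.png

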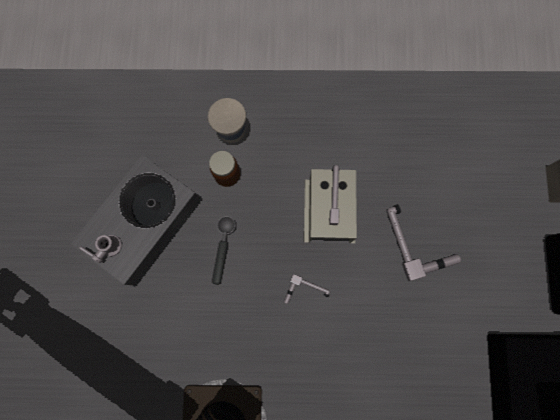

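The scene has three spout-like things (top-view pixels):
- The small one lies on the counter at (297,285).
- The large one lies at (413,268).
- The middle-sized one hangs in the drainer, with its elbow at (335,215) and its outlet at (336,168). It fits both the size and the "hangs in the drainer" description.

The station is at (140,220), with its tap at (106,243) and its well at (149,200). I'll confirm this with an enlarged crop.

Run:
```python
from h import *
def crop(f,x,y,w,h,W=400,H=300): return cv2.resize(cv2.imread('pics/'+f)[y:y+h,x:x+w],(W,H),interpolation=cv2.INTER_CUBIC)
a=np.hstack([crop('top0.png',290,155,100,75+25,400,400)[:300],crop('top0.png',75,160,133,100)])
b=np.hstack([crop('scene0.png',210,195,100,75),crop('scene0.png',300,115,100,75)])
cv2.imwrite('pics/crop1.png',np.clip(np.vstack([a,b]).astype(float)*1.3,0,255).astype('uint8'))
```

```text
(no output)
```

View pics/crop1.png

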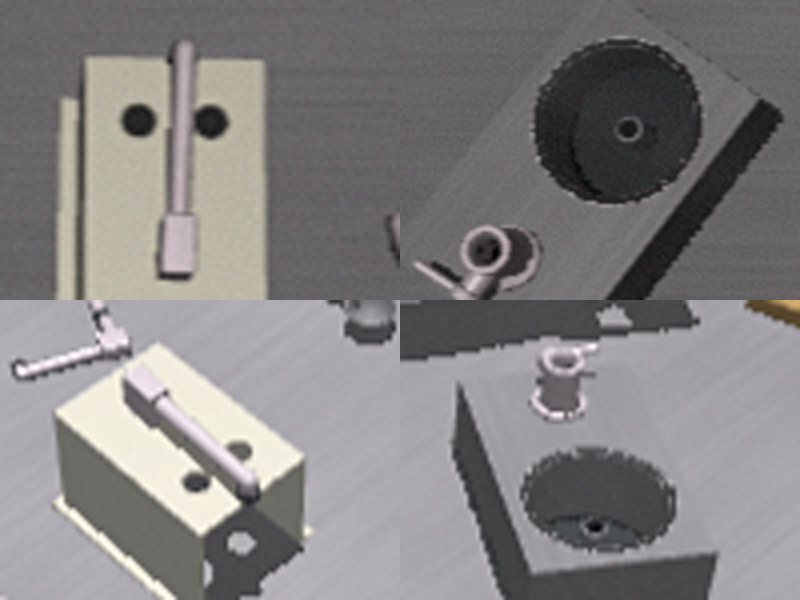

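The crop confirms it: the drainer spout is the middle-sized one, its elbow near the robot side and its arm along +x over the pair of holes. The tap mouth is at top-view pixel (104,243) and scene pixel (341,130). Next I measure.

Run:
```python
from h import *
T=load('top0.png');S=load('scene0.png')
im=T['image'].astype(int)
# metal (pinkish: r-b small, bright) vs beige (r-b larger)
sub=im[155:245,300:362]
rb=sub[...,1]-sub[...,2]; br=sub.sum(2)
metal=((rb<6)&(br>330)).astype('uint8')
n,l,st,ce=cv2.connectedComponentsWithStats(metal)
i=1+np.argmax(st[1:,4]);m=(l==i)
for r in range(90):
    xs=np.where(m[r])[0]
    if len(xs): print(155+r,300+xs.min(),300+xs.max(),len(xs),end=' | ')
print()
bm=((rb>12)&(br>330)).astype('uint8')
cs,_=cv2.findContours(bm,0,2);c=max(cs,key=cv2.contourArea);r=cv2.minAreaRect(c);print('beige',r,cv2.boxPoints(r)+[300,155])
for u,v in[(330.5,208.2),(338.7,208.2),(330,222.5),(338.3,222.5)]: print('elbowtop',onz(T,u,v,.137))
for p in[(310.5,169),(356.5,169.7),(310.5,238),(356.5,238)]: print('dr',onz(T,*p,.105))
print('holes',onz(T,324.5,185,.105),onz(T,342.7,185.3,.105))
m1=onz(T,103.6,243,.142);print('mouth top',m1,'scene',onz(S,340.7,130,.142),tri(T,(103.6,243),S,(340.7,130)))
# well: dark ellipse
w=onz(T,75+217/3.008,160+121/3,.09);ws=onz(S,300+199/4,115+199/4,.09);print('well',w,ws,np.linalg.norm(w[:2]-m1[:2]))
print('elbow scene tri',tri(T,(334.5,215),S,(210+146/4,195+80/4)))
# zoom of elbows / mouth for pixel reading
```

```text
166 335 337 3 | 167 335 337 3 | 168 335 337 3 | 169 335 337 3 | 170 335 337 3 | 171 335 337 3 | 172 335 337 3 | 173 335 337 3 | 174 335 337 3 | 175 335 337 3 | 176 335 336 2 | 177 335 336 2 | 178 335 336 2 | 179 335 336 2 | 180 334 336 3 | 181 334 338 5 | 182 334 336 3 | 183 334 336 3 | 184 334 336 3 | 185 334 336 3 | 186 334 336 3 | 187 334 336 3 | 188 334 336 3 | 189 334 336 3 | 190 334 336 3 | 191 334 336 3 | 192 334 336 3 | 193 334 336 3 | 194 334 336 3 | 195 334 336 3 | 196 334 336 3 | 197 334 336 3 | 198 334 336 3 | 199 334 335 2 | 200 334 336 3 | 201 333 335 3 | 202 333 335 3 | 203 334 335 2 | 204 333 335 3 | 205 333 335 3 | 206 333 335 3 | 207 333 335 3 | 208 333 338 3 | 209 331 338 8 | 210 331 338 8 | 211 331 338 8 | 212 331 338 8 | 213 331 338 8 | 214 331 338 8 | 215 331 338 8 | 216 331 338 8 | 217 331 338 8 | 218 331 338 8 | 219 331 338 8 | 220 331 338 8 | 221 331 338 8 | 222 331 338 8 | 
beige ((33.0, 55.0), (54.0, 44.0), 90.0) [[311. 183.]
 [355. 183.]
 [355. 237.]
 [311. 237.]]
elbowtop [ 0.52082621 -0.2591466   0.137     ]
elbowtop [ 0.5210159  -0.27853628  0.137     ]
elbowtop [ 0.48649368 -0.25765524  0.137     ]
elbowtop [ 0.48669273 -0.27716286  0.137     ]
dr [ 0.62589857 -0.21363416  0.105     ]
dr [ 0.62507997 -0.32753552  0.105     ]
dr [ 0.45348695 -0.21349022  0.105     ]
dr [ 0.45466548 -0.32411513  0.105     ]
holes [ 0.58531789 -0.24806978  0.105     ] [ 0.58496408 -0.29282737  0.105     ]
mouth top [0.43169982 0.27186579 0.142     ] scene [0.4349585  0.27532055 0.142     ] (array([0.43322864, 0.27434159, 0.14063907]), np.float64(0.00441537321842842))
well [0.54569177 0.19272481 0.09      ] [0.5506049  0.19613725 0.09      ] 0.13877124794043702
elbow scene tri (array([ 0.5061083 , -0.26676936,  0.13605203]), np.float64(0.004479666583022614))
```

Call:
drive_tool(moves=[[[0, 0, -0.145], [0, 0, -0.005], 0.085], [[0, 0, -0.145], [0, 0, -0.005], 0.085], [[0, 0, -0.145], [0, 0, -0.005], 0.085], [[0, 0, 0], [-0.05, -0.03, 0], 0.085], [[0, 0, 0], [-0.05, -0.03, 0], 0.085]])

```text
time: 0.72
eef_pos: [0.3845, 0.5517, 0.2628]
tcp_rot: [-0.001, 1.0, -0.0, -0.0]
contact_force: [0.2, 0.6, -0.5]
opening: 0.996
finger_force: 0.0
```

Run:
```python
from h import *
T=load('top0.png');S=load('scene0.png')
a=onz(T,336.2,168,.125);b=onz(T,334.1,205,.125);print('tube',a,b,np.degrees(np.arctan2(a[1]-b[1],a[0]-b[0])))
# sub-pixel-ish: edges of tube by weighted metalness
im=T['image'].astype(float);P=[]
for r in list(range(184,206)):
    row=im[r,326:344];w=np.clip(24-(row[:,1]-row[:,2]),0,None)*0+np.clip(16-(row[:,1]-row[:,2]),0,16); w[np.abs(np.arange(326,344)-335)>4]=0
    P.append(onz(T,(w*np.arange(326,344)).sum()/w.sum(),r,.125)[:2])
P=np.array(P);f=np.polyfit(P[:,0],P[:,1],1);print('fit yaw',np.degrees(np.arctan(f[0])),'y at x=.5',np.polyval(f,.5))
# mouth ellipse: bright ring in top and scene, near
for c,u,v in((T,104,243),(S,341,130)):
    g=cv2.cvtColor(c['image'],cv2.COLOR_RGB2GRAY)[v-10:v+11,u-12:u+13];print(g)
s=ctrl.get_state();print(s['time'],s['eef_pos'],s['tcp_rot'],s['qpos'])
```

```text
tube [ 0.62320116 -0.2751158   0.125     ] [ 0.53111618 -0.26902113  0.125     ] -3.786616754238786
fit yaw -3.344106258212525 y at x=.5 -0.26751167419059796
[[ 82  82  83  83  78  85  82  87  81  81  82  81  84  85  88  85  84  86
   87  88  89  91  91  89  86]
 [ 85  79  80  83  83  81  85  86  81  79  82  87  90  85  80  83  83  90
   88  90  90  90  85  85  89]
 [ 83  82  83  83  84  83  83  83  87 101 113 120 123 114  96  83  91 105
  107 106 106 100  90  88  83]
 [ 83  84  83  82  82  85  88 104 125 137 136 139 141 141 137 115  84  62
   51  55  59  54  81 101  91]
 [ 84  83  82  83  82  95 125 132 128 116  84  77  86 102 131 143 127  88
   53  37  40  42  52  57  80]
 [ 78  83  84  84  91 119 133 122  94  77  63  64  64  70  87 115 138 120
   69  33  39  41  46  39  52]
 [ 82  82  82  86 107 129 120  89  67  57  53  53  48  46  59  79 122 141
  105  43  32  36  39  41  39]
 [ 82  84  85  79 106 117  83  71  55  48  47  42  38  25  22  48  96 133
  128  83  39  33  39  42  38]
 [ 89  86  84 104 128 109  67  55  45  40  41  39  35  31  32  37  72 123
  129  89  41  34  35  40  4
[... 2975 characters left out ...]
73  75  77  77  79  78  79  76  79 122 124
  121 120 122 121 121 120 122]
 [122 123 122 122 127 153 100  73  74  76  78  80  79  79  75  89 122 122
  120 120 121 122 120 121 121]
 [124 123 122 122 144 170  92  72  76  76  77  77  78  77  75 107 138 123
  121 120 122 122 121 120 121]
 [123 122 123 128 160 126  75  74  77  79  78  77  78  76  74  92 158 140
  124 120 119 123 121 122 121]
 [126 123 123  91 163 145  83  72  74  78  79  79  79  79  75  73 164 149
  123 121 119 123 122 119 121]]
0.725 [0.38451562 0.55174524 0.26275442] [-1.19815627e-03  9.99999206e-01 -2.98679126e-04 -2.51277047e-04] [ 8.11562520e-01  2.71172356e-01  1.56870862e+00 -4.93664434e-05
  1.30249086e+00 -7.61617015e-01]
```

Mouth ring centre: top view (102.7,242.7), scene view (340.4,129.7), which gives about (0.433, 0.275). Spout axis: about (0.501, -0.267), yaw about -3.5°. I'll go above the drainer.

Call:
drive_tool(moves=[[[0, 0, 0], [-0.0086, -0.0586, 0], 0.085], [[0, 0, 0], [-0.0086, -0.0586, 0], 0.085], [[0, 0, 0], [-0.0086, -0.0586, 0], 0.085], [[0, 0, 0], [-0.0086, -0.0586, 0], 0.085], [[0, 0, 0], [-0.0086, -0.0586, 0], 0.085]])

```text
time: 1.35
eef_pos: [0.4271, 0.2573, 0.2629]
tcp_rot: [-0.0, 1.0, -0.0, -0.0]
contact_force: [1.2, -0.4, -0.1]
opening: 0.993
finger_force: 0.0
```

Call:
drive_tool(moves=[[[0, 0, 0], [-0.0086, -0.0586, 0], 0.085], [[0, 0, 0], [-0.0086, -0.0586, 0], 0.085], [[0, 0, 0], [-0.0086, -0.0586, 0], 0.085], [[0, 0, 0], [-0.0086, -0.0586, 0], 0.085], [[0, 0, 0], [-0.0086, -0.0586, 0], 0.085]])

```text
time: 1.98
eef_pos: [0.4701, -0.0356, 0.2631]
tcp_rot: [-0.0, 1.0, 0.0, -0.0]
contact_force: [1.1, -0.0, 0.8]
opening: 0.992
finger_force: 0.0
```

Call:
drive_tool(moves=[[[0, 0, 0], [-0.0086, -0.0586, 0], 0.085], [[0, 0, 0], [-0.0086, -0.0586, 0], 0.085], [[0, 0, 0], [-0.0086, -0.0586, 0], 0.06], [[0, 0, 0], [-0.0086, -0.0586, 0], 0.06], [[0, 0, 0.062], [0, 0, 0.03], 0.06]])

```text
time: 2.6
eef_pos: [0.506, -0.2731, 0.2353]
tcp_rot: [0.034, 0.999, -0.002, 0.002]
contact_force: [0.3, -0.4, -0.4]
opening: 0.705
finger_force: 0.0
```

Run:
```python
from h import *
from scipy.spatial.transform import Rotation as Ro
s=ctrl.get_state();R=Ro.from_quat(s['tcp_rot']).as_matrix();print(s['time'],s['eef_pos'],R.round(4).tolist(),s['opening'],s['qpos'])
print('tool shift to (.505,-.2672,.165):',R.T@(np.array([.505,-.2672,.165])-s['eef_pos']))
```

```text
2.6 [ 0.5059536  -0.27306068  0.23529045] [[-0.9977, 0.0682, 0.0044], [0.0682, 0.9977, -0.0043], [-0.0047, -0.004, -1.0]] 0.7052612417454269 [-6.71068591e-01  7.54591556e-02  1.84306444e+00 -6.23473214e-04
  1.21693798e+00 -2.17342750e+00]
tool shift to (.505,-.2672,.165): [0.00168252 0.00606019 0.07025986]
```

Call:
drive_tool(moves=[[[0, 0, 0], [0, 0, 0], 0.06], [[0, 0, 0], [0.001, 0.003, 0.035], 0.06], [[0, 0, 0], [0.001, 0.003, 0.035], 0.06], [[0, 0, 0], [0, 0, 0], 0.06]])

```text
time: 3.1
eef_pos: [0.5018, -0.2599, 0.161]
tcp_rot: [0.03, 1.0, 0.002, -0.003]
contact_force: [-0.4, 0.2, -0.1]
opening: 0.705
finger_force: 0.0
```

Run:
```python
from h import *
from scipy.spatial.transform import Rotation as Ro
s=ctrl.get_state();R=Ro.from_quat(s['tcp_rot']).as_matrix();print(s['time'],s['eef_pos'],R.round(4).tolist(),s['opening'])
print('to grasp:',R.T@(np.array([.505,-.2675,.128])-s['eef_pos']))
c=snap('scene','s1.png');t=snap('top','t1.png')
f=lambda n,x,y,w,h:cv2.resize(cv2.imread('pics/'+n)[y:y+h,x:x+w],(400,400),interpolation=cv2.INTER_CUBIC)
cv2.imwrite('pics/crop2.png',np.hstack([f('s1.png',205,170,100,100),f('t1.png',285,155,100,100)]))
```

```text
3.1 [ 0.5017543  -0.2598607   0.16095787] [[-0.9982, 0.0595, -0.0051], [0.0595, 0.9982, 0.0039], [0.0053, 0.0036, -1.0]] 0.7047830664969379
to grasp: [-0.00386811 -0.00755198  0.03291079]
```

View pics/crop2.png

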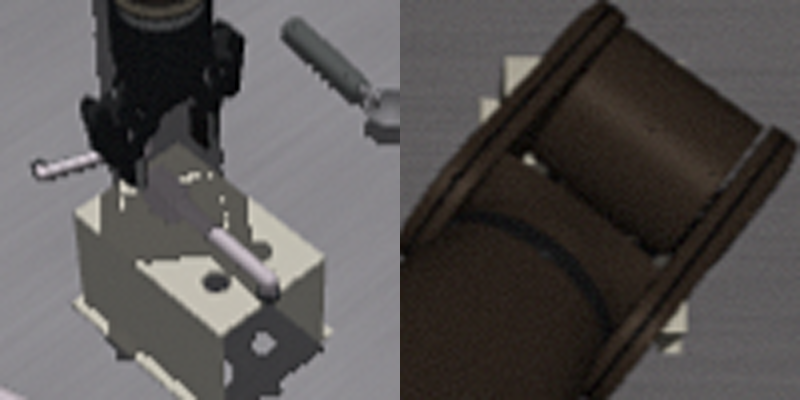

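The fingers straddle the elbow block, one on each side, at crop pixel (165,170). I'll correct the offset, descend and close.

Call:
drive_tool(moves=[[[0, 0, 0], [-0.002, -0.005, 0.01], 0.06], [[0, 0, 0], [0, 0, 0.015], 0.06], [[0, 0, 0], [0, 0, 0.009], 0.06], [[0, 0, 0], [0, 0, 0], 0.06]])

```text
time: 3.7
eef_pos: [0.5042, -0.2667, 0.1278]
tcp_rot: [0.031, 1.0, 0.001, -0.001]
contact_force: [0.0, 0.2, 1.0]
opening: 0.703
finger_force: 0.0
```

Call:
drive_tool(moves=[[[0, 0, 0], [0, 0, 0], 0.035], [[0, 0, 0], [0, 0, 0], 0.025], [[0, 0, 0], [0, 0, 0], 0.015], [[0, 0, 0], [0, 0, 0], 0.01], [[0, 0, 0], [0, 0, 0], 0.01]], grip_force=40)

```text
time: 4.32
eef_pos: [0.5053, -0.2673, 0.13]
tcp_rot: [0.031, 1.0, -0.0, 0.0]
contact_force: [0.3, 1.5, 3.3]
opening: 0.225
finger_force: 40.0
```

Call:
drive_tool(moves=[[[0, 0, 0], [0, 0, 0], 0.005], [[0, 0, 0], [0, 0, -0.005], 0.005], [[0, 0, 0], [0, 0, -0.015], 0.005], [[0, 0, 0], [0, 0, -0.025], 0.005], [[0, 0, 0], [0, 0, -0.03], 0.005]], grip_force=80)

```text
time: 4.95
eef_pos: [0.5044, -0.2668, 0.2045]
tcp_rot: [0.031, 1.0, 0.001, -0.001]
contact_force: [0.1, 0.2, -3.0]
opening: 0.217
finger_force: 78.9
```

Call:
drive_tool(moves=[[[0, 0, 0], [0, 0, -0.03], 0.005], [[0, 0, 0], [0, 0, -0.025], 0.005], [[0, 0, 0], [0, 0, -0.015], 0.005], [[0, 0, 0], [0, 0, 0], 0.005]])

```text
time: 5.45
eef_pos: [0.5051, -0.2673, 0.2756]
tcp_rot: [0.031, 1.0, -0.001, 0.001]
contact_force: [0.1, 0.3, -3.7]
opening: 0.215
finger_force: 79.0
```

Run:
```python
from h import *
snap('scene','s2.png');s=ctrl.get_state();print(s['eef_pos'],s['tcp_rot'],s['contact_force'],s['wrist_torque'],s['qpos'])
f=lambda n,x,y,w,h:cv2.resize(cv2.imread('pics/'+n)[y:y+h,x:x+w],(600,600),interpolation=cv2.INTER_CUBIC)
cv2.imwrite('pics/crop3.png',f('s2.png',190,130,120,120))
```

```text
[ 0.50463333 -0.2669762   0.27405597] [ 3.09088715e-02  9.99522129e-01  1.98502710e-04 -3.39921802e-04] [ 0.15076372  0.28784295 -2.98921855] [-0.01728868  0.01936658  0.03946178] [-6.64253082e-01  3.86898316e-02  1.80953870e+00 -8.56049945e-05
  1.29414707e+00 -2.17319840e+00]
```

View pics/crop3.png

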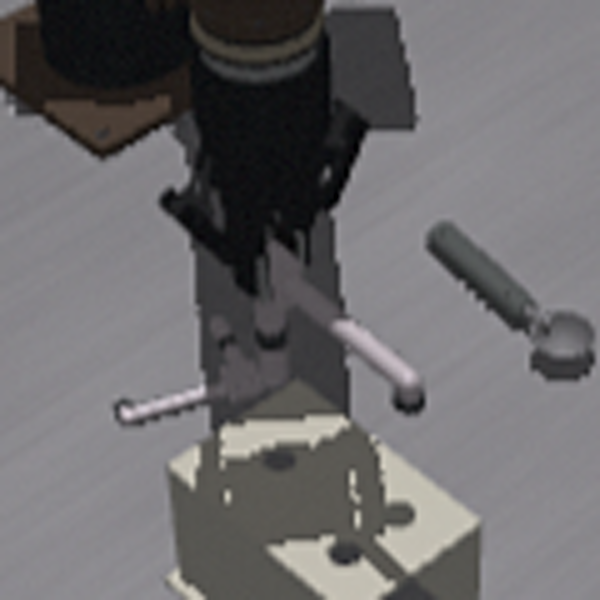

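Grasped and clear of the hole, with the shank upright below the elbow (crop (272,340)) and about 3 N of weight. Moving to the tap.

Call:
drive_tool(moves=[[[0, 0, 0], [0.005, 0.027, 0], 0.005], [[0, 0, 0], [0.0102, 0.0535, 0], 0.005], [[0, 0, 0], [0.0102, 0.0535, 0], 0.005], [[0, 0, 0], [0.0102, 0.0535, 0], 0.005], [[0, 0, 0], [0.0102, 0.0535, 0], 0.005]])

```text
time: 6.12
eef_pos: [0.4724, -0.021, 0.2727]
tcp_rot: [0.031, 1.0, 0.001, -0.001]
contact_force: [1.0, -0.0, -2.9]
opening: 0.218
finger_force: 78.9
```

Call:
drive_tool(moves=[[[0, 0, 0], [0.0102, 0.0535, 0], 0.005], [[0, 0, 0], [0.0102, 0.0535, 0], 0.005], [[0, 0, 0], [0.0102, 0.0535, 0], 0.005], [[0, 0, 0], [0.0102, 0.0535, 0], 0.005], [[0, 0, 0], [0.0102, 0.0535, 0], 0.005]])

```text
time: 6.75
eef_pos: [0.4375, 0.2484, 0.2729]
tcp_rot: [0.03, 1.0, -0.0, -0.001]
contact_force: [1.2, -0.5, -2.2]
opening: 0.214
finger_force: 78.9
```

Call:
drive_tool(moves=[[[0, 0, 0], [0.0052, 0.027, 0], 0.005], [[0, 0, 0.183], [0, 0, 0], 0.005], [[0, 0, 0.183], [0, 0, 0], 0.005], [[0, 0, 0.183], [0, 0, 0], 0.005], [[0, 0, 0], [0, 0, 0], 0.005]])

```text
time: 7.38
eef_pos: [0.4346, 0.2739, 0.2728]
tcp_rot: [0.299, 0.954, -0.001, -0.001]
contact_force: [0.1, 0.8, -3.1]
opening: 0.219
finger_force: 79.1
```

Run:
```python
from h import *
from scipy.spatial.transform import Rotation as Ro
S=snap('scene','s3.png');T=snap('top','t3.png');s=ctrl.get_state();R=Ro.from_quat(s['tcp_rot']).as_matrix()
print(s['time'],s['eef_pos'],R.round(4).tolist(),s['contact_force'],s['qpos'])
T0=load('top0.png');S0=load('scene0.png')
print('mouth',onz(T0,102.7,242.7,.142),onz(S0,340.4,129.7,.142),tri(T0,(102.7,242.7),S0,(340.4,129.7)))
print('hole scene',onz(S,246,222,.105))
f=lambda n,x,y,w,h:cv2.resize(cv2.imread('pics/'+n)[y:y+h,x:x+w],(400,600),interpolation=cv2.INTER_CUBIC)
cv2.imwrite('pics/crop4.png',np.hstack([f('s3.png',310,80,80,120),f('t3.png',70,160,100,150)]))
```

```text
7.475 [0.43521912 0.27376962 0.27341117] [[-0.8211, 0.5708, -0.0018], [0.5708, 0.8211, -0.0005], [0.0012, -0.0014, -1.0]] [ 0.15033266  0.36112814 -2.36358366] [ 3.63882320e-01 -9.19183922e-02  1.93850788e+00  2.10612057e-04
  1.29687550e+00 -5.99541899e-01]
mouth [0.43238098 0.27404195 0.142     ] [0.43297568 0.27595005 0.142     ] (array([0.43289493, 0.27471882, 0.14221555]), np.float64(0.0017404168181208185))
hole scene [ 0.50630924 -0.26774277  0.105     ]
```

View pics/crop4.png

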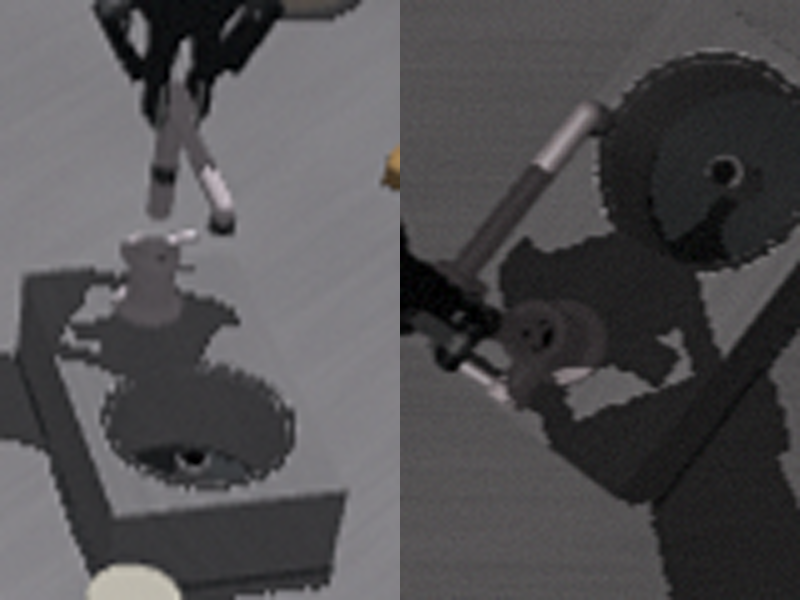

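Run:
```python
from h import *
S=load('s3.png');T=load('top0.png')
a=np.array([.4319,.2761])  # axis if TCP-4mm along arm
for z,n in((.1734,'foot'),(.2134,'band'),(.142,'mouth')):
    u,v=proj(S,[*a,z]);print(n,u,v,'crop',(u-310)*5,(v-80)*5)
for u,v,z in((341.6,122.4,.1734),(342.6,114.6,.2134),(340.4,129.7,.142)):print(onz(S,u,v,z))
# row-wise shank extents in scene
g=cv2.cvtColor(S['image'],cv2.COLOR_RGB2GRAY)
print(g[98:142,334:352])
```

```text
foot 341.10754572479567 122.64063278235389 crop 155.53772862397835 213.20316391176945
band 342.29312006165844 113.55673126563146 crop 161.4656003082922 167.7836563281573
mouth 340.2046226413371 129.5588530172971 crop 151.02311320668548 247.79426508648555
[0.43220355 0.27857796 0.1734    ]
[0.43687325 0.27183692 0.2134    ]
[0.43297568 0.27595005 0.142     ]
[[127 127 128 130  89  26  13  17  64  37  81  83  82  73  18  30  57  14]
 [126 126 127 129  77  20  15  22  66  38  81  81  81  86  40  45  54  11]
 [124 126 127 130  64  15  14  30  65  39  78  82  82  81  72  53  45  10]
 [124 125 126 131  69  16  15  43  65  62  84  84  84  84  83  64  32  26]
 [125 125 125 130  76  16  11  49  64  61  83  83  83  83  83  67  24  52]
 [125 126 126 129 114  64  17  48  54  57  80  83  82  80  97  66  53 108]
 [127 126 124 127 128  96  32  54  48  69  78  81  82  82  86  61 110 128]
 [125 125 125 126 127 123  81  62  60  78  77  79  82  84  79  73 128 128]
 [126 126 126 126 126 131 121  84  70  78  80  76  81  83  80  94 128 128]
 [127 125 127 128 127 129 131  92  74  80  80  77  78  82  80  90
[... 1860 characters left out ...]
125 127 124 123 121 122]
 [129 108  78  76  80  82  84  86  82  83  79  75  83  84  83 119 122 123]
 [ 94  83  75  78  78  79  80  82  82  80  77 108 105 102 103 123 123 122]
 [ 56  59  73  79  78  78  79  79  81  77  74 124 126 125 125 123 123 122]
 [ 51  63  73  75  79  77  80  80  80  78  82 126 127 123 122 123 122 123]
 [138  95  76  75  78  81  81  80  80  78  79  87 126 127 126 125 123 123]
 [173  95  75  76  78  79  79  79  80  77  76  61  90  88  86 124 127 125]
 [127  79  74  78  76  79  79  79  78  78  81  77  65  53  51  87  92  89]
 [ 79  79  77  78  79  79  78  79  79  77  81  83  70  58  56  53  55  53]
 [ 80  81  82  81  79  80  79  80  81  81  83  84  68  57  58  57  58  55]]
```

The foot and band pixels (341.3,122) and (342.2,115) match the expected projection over the mouth at (340.4,129.7). A 1.5 mm trim, then I descend.

Call:
drive_tool(moves=[[[0, 0, 0], [-0.0015, 0, 0.005], 0.005], [[0, 0, 0], [0, 0, 0.01], 0.005], [[0, 0, 0], [0, 0, 0.01], 0.005], [[0, 0, 0], [0, 0, 0.004], 0.005], [[0, 0, 0], [0, 0, 0.002], 0.005]])

```text
time: 8.1
eef_pos: [0.4373, 0.2727, 0.2428]
tcp_rot: [0.301, 0.954, -0.0, -0.0]
contact_force: [-0.2, -0.0, -2.4]
opening: 0.216
finger_force: 79.1
```

Call:
drive_tool(moves=[[[0, 0, 0], [0, 0, 0.002], 0.005], [[0, 0, 0], [0, 0, 0.002], 0.005], [[0, 0, 0], [0, 0, 0.002], 0.005], [[0, 0, 0], [0, 0, 0], 0.005]])

```text
time: 8.6
eef_pos: [0.4373, 0.2727, 0.2372]
tcp_rot: [0.301, 0.954, -0.0, -0.0]
contact_force: [-0.1, -0.6, -3.3]
opening: 0.216
finger_force: 79.1
```

Call:
drive_tool(moves=[[[0, 0, 0], [0, 0, 0.002], 0.005], [[0, 0, 0], [0, 0, 0.002], 0.005], [[0, 0, 0], [0, 0, 0.001], 0.005], [[0, 0, 0], [0, 0, 0], 0.005]])

```text
time: 9.1
eef_pos: [0.4373, 0.2727, 0.2321]
tcp_rot: [0.301, 0.954, -0.0, -0.0]
contact_force: [-0.6, 0.1, -2.7]
opening: 0.215
finger_force: 79.1
```

Call:
drive_tool(moves=[[[0, 0, 0], [0, 0, 0.001], 0.005], [[0, 0, 0], [0, 0, 0.001], 0.005], [[0, 0, 0], [0, 0, 0.001], 0.005], [[0, 0, 0], [0, 0, 0], 0.005]])

```text
time: 9.6
eef_pos: [0.4373, 0.2727, 0.2291]
tcp_rot: [0.301, 0.954, -0.0, -0.0]
contact_force: [-1.5, 0.5, -3.6]
opening: 0.22
finger_force: 79.1
```

Call:
drive_tool(moves=[[[0, 0, 0], [0, 0, 0.001], 0.005], [[0, 0, 0], [0, 0, 0.001], 0.005], [[0, 0, 0], [0, 0, 0], 0.005]])

```text
time: 9.98
eef_pos: [0.4374, 0.2728, 0.2279]
tcp_rot: [0.301, 0.954, 0.0, -0.0]
contact_force: [-3.1, 0.4, 0.8]
opening: 0.215
finger_force: 79.6
```

Call:
drive_tool(moves=[[[0, 0, 0], [0, 0, 0.001], 0.005], [[0, 0, 0], [0, 0, 0.001], 0.005], [[0, 0, 0], [0, 0, 0], 0.005]])

```text
time: 10.35
eef_pos: [0.4373, 0.2727, 0.2248]
tcp_rot: [0.301, 0.954, -0.0, -0.0]
contact_force: [-2.3, -0.8, 1.1]
opening: 0.217
finger_force: 79.5
```

Call:
drive_tool(moves=[[[0, 0, 0], [0, 0, 0.001], 0.005], [[0, 0, 0], [0, 0, 0.001], 0.005], [[0, 0, 0], [0, 0, 0], 0.005]])

```text
time: 10.72
eef_pos: [0.4373, 0.2727, 0.2226]
tcp_rot: [0.301, 0.954, -0.0, -0.0]
contact_force: [-1.0, -0.6, -2.3]
opening: 0.218
finger_force: 79.2
```

Call:
drive_tool(moves=[[[0, 0, 0], [0.0004, 0, 0.001], 0.005], [[0, 0, 0], [0, 0, 0.001], 0.005], [[0, 0, 0], [0, 0, 0.001], 0.005], [[0, 0, 0], [0, 0, 0], 0.005]])

```text
time: 11.22
eef_pos: [0.4371, 0.2729, 0.2201]
tcp_rot: [0.301, 0.954, -0.0, 0.0]
contact_force: [-2.3, -1.6, -0.5]
opening: 0.214
finger_force: 79.3
```

Call:
drive_tool(moves=[[[0, 0, 0], [0, 0, 0.001], 0.005], [[0, 0, 0], [0, 0, 0.001], 0.005], [[0, 0, 0], [0, 0, 0.001], 0.005], [[0, 0, 0], [0, 0, 0], 0.005]])

```text
time: 11.72
eef_pos: [0.4372, 0.273, 0.2177]
tcp_rot: [0.301, 0.954, -0.0, 0.0]
contact_force: [-3.4, -1.9, 3.6]
opening: 0.216
finger_force: 80.0
```

Call:
drive_tool(moves=[[[0, 0, 0], [0, 0, 0.001], 0.005], [[0, 0, 0], [0, 0, 0.001], 0.005], [[0, 0, 0], [0, 0, 0.001], 0.005], [[0, 0, 0], [0, 0, 0], 0.005]])

```text
time: 12.22
eef_pos: [0.4371, 0.273, 0.2139]
tcp_rot: [0.301, 0.954, 0.0, 0.0]
contact_force: [-1.9, -1.0, 1.8]
opening: 0.217
finger_force: 79.8
```

Call:
drive_tool(moves=[[[0, 0, 0], [0, 0, 0.001], 0.005], [[0, 0, 0], [0, 0, 0.001], 0.005], [[0, 0, 0], [0, 0, 0.001], 0.005], [[0, 0, 0], [0, 0, 0], 0.005]])

```text
time: 12.72
eef_pos: [0.4371, 0.273, 0.211]
tcp_rot: [0.301, 0.954, 0.0, 0.0]
contact_force: [-1.4, -1.3, 2.0]
opening: 0.218
finger_force: 79.8
```

Call:
drive_tool(moves=[[[0, 0, 0], [0, 0, 0.001], 0.005], [[0, 0, 0], [0, 0, 0.001], 0.005], [[0, 0, 0], [0, 0, 0], 0.005]])

```text
time: 13.1
eef_pos: [0.4371, 0.273, 0.209]
tcp_rot: [0.301, 0.954, 0.0, -0.0]
contact_force: [-1.9, -1.9, 2.8]
opening: 0.214
finger_force: 79.9
```

Call:
drive_tool(moves=[[[0, 0, 0], [0, 0, 0.001], 0.005], [[0, 0, 0], [0, 0, 0.001], 0.005], [[0, 0, 0], [0, 0, 0], 0.005]])

```text
time: 13.48
eef_pos: [0.4371, 0.273, 0.207]
tcp_rot: [0.301, 0.954, 0.0, -0.0]
contact_force: [-2.0, -1.6, 2.7]
opening: 0.215
finger_force: 79.8
```

Call:
drive_tool(moves=[[[0, 0, 0], [0, 0, 0.001], 0.005], [[0, 0, 0], [0, 0, 0], 0.005]])

```text
time: 13.72
eef_pos: [0.437, 0.273, 0.206]
tcp_rot: [0.301, 0.954, -0.0, -0.0]
contact_force: [-1.9, -1.4, 2.1]
opening: 0.218
finger_force: 79.8
```

Call:
drive_tool(moves=[[[0, 0, 0], [0, 0, 0.001], 0.005], [[0, 0, 0], [0, 0, 0.001], 0.005], [[0, 0, 0], [0, 0, 0], 0.005]])

```text
time: 14.1
eef_pos: [0.4371, 0.273, 0.2041]
tcp_rot: [0.301, 0.954, 0.0, 0.0]
contact_force: [-1.7, -2.0, 2.5]
opening: 0.215
finger_force: 79.9
```

Call:
drive_tool(moves=[[[0, 0, 0], [0, 0, 0.001], 0.005], [[0, 0, 0], [0, 0, 0], 0.005]])

```text
time: 14.35
eef_pos: [0.4372, 0.273, 0.2041]
tcp_rot: [0.301, 0.954, -0.0, 0.0]
contact_force: [-4.1, -2.1, 6.9]
opening: 0.218
finger_force: 80.4
```

It has stopped moving at z = 0.2041 with the force rising, which suggests the seat at about 38 mm depth. Confirming in small steps.

Call:
drive_tool(moves=[[[0, 0, 0], [0, 0, 0.0005], 0.005], [[0, 0, 0], [0, 0, 0.0005], 0.005], [[0, 0, 0], [0, 0, 0], 0.005]])

```text
time: 14.72
eef_pos: [0.4373, 0.273, 0.2041]
tcp_rot: [0.301, 0.954, -0.0, 0.0]
contact_force: [-5.5, -3.0, 9.6]
opening: 0.219
finger_force: 80.8
```

Run:
```python
from h import *
s=ctrl.get_state();print(s['eef_pos'],s['contact_force'],s['wrist_torque'])
```

```text
[0.43733266 0.27303363 0.20406661] [-5.45963356 -2.96208098  9.62399383] [-0.6228117   1.19089723  0.06920184]
```

Call:
drive_tool(moves=[[[0, 0, 0], [0, 0, 0.0005], 0.005], [[0, 0, 0], [0, 0, 0.0005], 0.005], [[0, 0, 0], [0, 0, 0.0005], 0.005], [[0, 0, 0], [0, 0, 0], 0.005]])

```text
time: 15.22
eef_pos: [0.4375, 0.2731, 0.204]
tcp_rot: [0.3, 0.954, -0.0, 0.0]
contact_force: [-7.2, -3.8, 15.6]
opening: 0.216
finger_force: 81.6
```

Run:
```python
from h import *
S=snap('scene','s5.png');T=snap('top','t5.png');s=ctrl.get_state();print(s['eef_pos'],s['contact_force'],s['wrist_torque'])
f=lambda n,x,y,w,h:cv2.resize(cv2.imread('pics/'+n)[y:y+h,x:x+w],(400,600),interpolation=cv2.INTER_CUBIC)
cv2.imwrite('pics/crop5.png',np.hstack([f('s5.png',310,80,80,120),f('t5.png',70,160,100,150)]))
```

```text
[0.4375139  0.27307851 0.20404127] [-7.03391907 -3.51317458 14.55258107] [-0.91536397  1.61845619  0.03611312]
```

View pics/crop5.png

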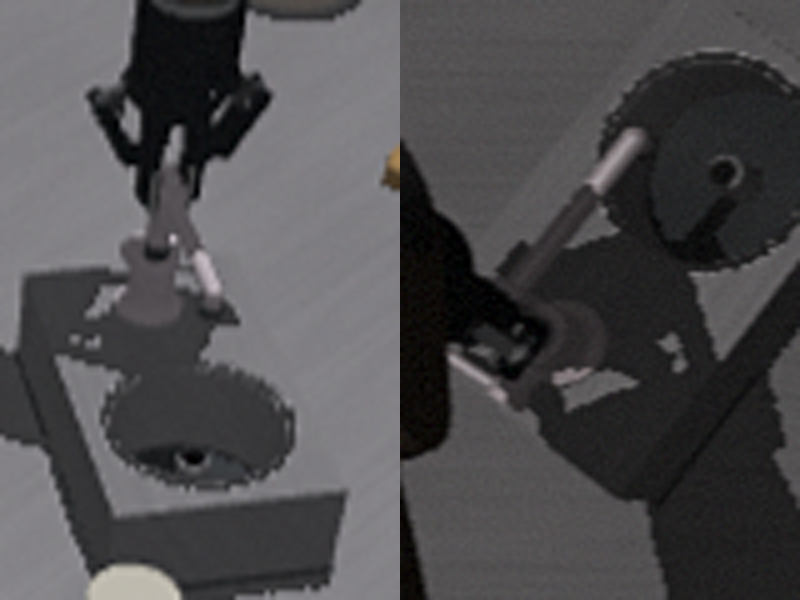

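The dark band is at the tap mouth (crop (157,252)), and the outlet is over the well. One last light press, then I unload and release.

Call:
drive_tool(moves=[[[0, 0, 0], [0, 0, 0.0005], 0.005], [[0, 0, 0], [0, 0, 0], 0.005]])

```text
time: 15.58
eef_pos: [0.4376, 0.2731, 0.204]
tcp_rot: [0.3, 0.954, -0.0, 0.0]
contact_force: [-7.5, -4.2, 17.9]
opening: 0.216
finger_force: 81.8
```

Call:
drive_tool(moves=[[[0, 0, 0], [0, 0, -0.001], 0.005], [[0, 0, 0], [0, 0, -0.001], 0.005], [[0, 0, 0], [0, 0, -0.0005], 0.005], [[0, 0, 0], [0, 0, 0], 0.005]])

```text
time: 16.08
eef_pos: [0.4373, 0.273, 0.2041]
tcp_rot: [0.301, 0.954, -0.0, 0.0]
contact_force: [-3.8, -2.0, 7.6]
opening: 0.215
finger_force: 80.6
```

Call:
drive_tool(moves=[[[0, 0, 0], [0, 0, 0], 0.03], [[0, 0, 0], [0, 0, 0], 0.045], [[0, 0, 0], [0, 0, 0], 0.045], [[0, 0, 0], [0, 0, 0], 0.045]], grip_force=20)

```text
time: 16.58
eef_pos: [0.4372, 0.273, 0.2026]
tcp_rot: [0.301, 0.954, 0.0, 0.0]
contact_force: [0.9, 0.5, 0.3]
opening: 0.526
finger_force: 0.0
```

Call:
drive_tool(moves=[[[0, 0, 0], [0, 0, -0.01], 0.045], [[0, 0, 0], [0, 0, -0.02], 0.045], [[0, 0, 0], [0, 0, -0.03], 0.045], [[0, 0, 0], [0, 0, -0.03], 0.045], [[0, 0, 0], [0, 0, -0.02], 0.045]])

```text
time: 17.2
eef_pos: [0.4376, 0.2732, 0.3154]
tcp_rot: [0.301, 0.954, 0.001, 0.001]
contact_force: [-0.4, -0.3, -0.3]
opening: 0.521
finger_force: 0.0
```

Call:
drive_tool(moves=[[[0, 0, 0], [0.04, 0, -0.02], 0.045], [[0, 0, 0], [0, 0.05, 0], 0.045], [[0, 0, 0], [0, 0.05, 0], 0.045], [[0, 0, 0], [0, 0.05, 0], 0.045], [[0, 0, 0], [0, 0, 0], 0.045]])

```text
time: 17.82
eef_pos: [0.4912, 0.4206, 0.3303]
tcp_rot: [0.3, 0.954, -0.001, -0.001]
contact_force: [0.2, 1.0, -0.2]
opening: 0.523
finger_force: 0.0
```

Run:
```python
from h import *
S=snap('scene','s6.png');T=snap('top','t6.png');s=ctrl.get_state();print(s['eef_pos'],s['contact_force'],s['opening'])
f=lambda n,x,y,w,h:cv2.resize(cv2.imread('pics/'+n)[y:y+h,x:x+w],(400,600),interpolation=cv2.INTER_CUBIC)
cv2.imwrite('pics/crop6.png',np.hstack([f('s6.png',310,80,80,120),f('t6.png',70,160,100,150)]))
```

```text
[0.49021652 0.41884759 0.33200899] [-0.18686764  0.49691826  0.59219482] 0.5270302979593524
```

View pics/crop6.png

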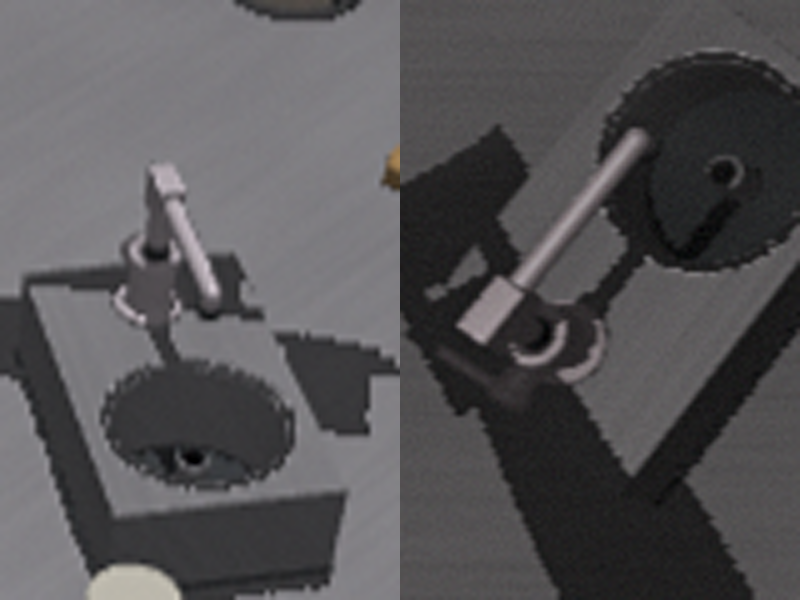

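The spout stands upright, free of the gripper. The band shows at the mouth (crop (157,250)) and the outlet is at top pixel (130,194). I'll check the outlet in plan, then sign off.

Run:
```python
from h import *
T=load('t6.png');p=onz(T,129.5,194,.198);q=onz(T,98,233,.198);w=np.array([.547,.194])
print(p,q,np.linalg.norm(p[:2]-w),np.degrees(np.arctan2(p[1]-q[1],p[0]-q[0])))
if np.linalg.norm(p[:2]-w)<.04: print(ctrl.sign_off())
```

```text
[0.53700184 0.20024606 0.198     ] [0.44741034 0.26393568 0.198     ] 0.011788824341951509 -35.40860592581228
the job is handed in; nothing more can be done
None
```

The job is handed in: the spout is seated in the tap body about 38 mm deep, with the mouth on the witness band, and the final press peaked at about 21 N. The outlet is over the well, about 12 mm from its centre. The gripper is clear, and I did not check the bystanders in a final full picture.

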